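# Unhook a pack cover and tip it down the spout into the slide box

## Robot

A 6-joint arm with a two-finger parallel gripper is mounted at the origin on the work surface. World frame = base frame: x ahead of the robot, y to its left, z up, the work surface at z = 0. Lengths are in m, angles in rad, forces in N, time in s.
With the tool pointing down it reaches from about 0.375 to 0.9 m from the base axis. Payload 3.1 kg.
Tool frame: the origin (TCP) lies on the centre line of the jaws, within the pads' length; the fingertips stand 11 mm ahead of it and the grasp point (between the pads) lies 8 mm behind it; z points along the fingers, y is the line along which they close (so a half turn about z gives the same grasp; the last joint's range is limited). The gripper opens to 87 mm and grips with 3 to 60 N. Pads are 19 mm wide; open, the fingers measure 117 mm over their backs; the gripper's body (75 mm by 190 mm) begins 51 mm behind the grasp point.
Start: joints at [-1.381, 0.527, 1.433, -0, 1.181, -0.178], TCP at [0.225, -0.583, 0.234] pointing down, gripper open.
Joint ranges: [-3.08, 3.08], [-0.75, 2.2], [0.22, 2.44], [-1.43, 4.57], [0, 2.65], [-2.85, 2.85]. Speed limits (rad/s): [2.79, 2.79, 3.14, 3.14, 3.14, 3.14].

## Interface

Orientations are given as [roll, pitch, yaw] about the fixed x, y, z axes, in that order (R = Rz(yaw) Ry(pitch) Rx(roll)).
In Python, from workcell import r, imaging gives the robot as it stands.
- The arm moves only by the tool arm_command, never from a script. Its argument "deltas" is a list that holds one entry, the list of rows, each a list of 6 numbers: the shift along the tool's x, y, z in cm, then the turn, a rotation vector about the tool's x, y, z in degrees. In form: [[[dx, dy, dz, ax, ay, az], ...]]. A call has exactly 5 rows; each row shifts and turns the commanded pose from where the row before left it, along the tool's axes as they then stand; what a row does not reach is not made up. A row lasts 1/10 s, in which the tool goes at most 50 mm and 8.59 degrees, less where a joint would pass 70% of its speed; a pose out of reach is approached as far as the arm can. A call with a gripper value outside its range is refused whole. "hand" is the opening, from 0 (shut) to 1 (fully open), set as the call begins (left out, the last holds). The fingers move at their own pace and stop on an object; "force" is the grip in N (left out, the last holds). Time passes only in rows, so rows that do not move let the fingers close, or fill a call up. It gives the time, the measured TCP pose, the force, the opening and the grip force at its end, in the units of the state.
- r.observe(): the state, without advancing time (a new reading comes with each control period).
- imaging.get_image(name): name is "scene" or "top" or "wrist"; returns a dict with "color" (400x640x3 uint8, red, green, blue), "mtx" (3x3 intrinsics, pixels), "distortion" ([k1, k2, p1, p2, k3] as OpenCV has them; the pictures are not rectified), "origin" and "attitude" of the camera in the world; the wrist camera has in their place "tool_from_camera" (4x4, takes a point from camera to tool coordinates, whose origin is the TCP and whose axes are the flange's). Camera axes: x right, y down, z forward; pixel columns grow to the right and rows downward; lengths in m; the calibration is good to about 2 mm. A picture is of the moment at which its call begins: read the wrist's pose just before it. There is no depth.
- r.job_done(): hands the job in; it is judged then, once.
The state is a dict: "time_s": time; "joint_pos": joint angles; "dq": joint speeds; "tau": joint torques, N m; "tool_pos": TCP position; "tool_rot": TCP orientation; "force": force on the tool from outside, world axes, zero at the start; "wrist_torque": the same for the moment, N m; "grip_width": finger opening in m; "grip_force": force on a finger pad.
Only numpy, scipy, OpenCV 4.12 (cv2) and the standard library are available. Lean on these libraries where they do the work, as an engineer would, in place of code of your own. Each camera call takes 0.05 s, during which the arm holds its last target. There are 200 camera calls.

## Task

Push the blue slide box along its rail until it is fully home under the fixed spout; only then take the pack cover with the handle off its barbed hook, lifting it clear through the air, and tip it through the spout so that it ends up at rest in the slide box. Leave the other hanging plate on its hook and everything else on the bench where it is.

Things in the scene. Friction and masses are not known exactly. Their poses are not given: they have to be found in the camera images.
- cover: Pack cover hanging on a hook: grey plate 80 wide (y), 90 high (z), 5 thick (x), black upright grab handle on its front (-x), 16 mm deep skirt on its back (+x, from 8 to 64 mm height), flat closed eye on top (60 wide, 44 high, 5 thick). 134 high in all, 0.1 to 0.22 kg. Origin: middle of its rounded lower edge; z up to the eye. It hangs upright, front facing the way its hook points.
- cover_eye (a point): Centre of the cover's eye, 107 mm above the cover's origin: a rectangular opening 40 wide and 34 high (from 90 to 124 mm height); the rim above is 10 mm. It hangs with the rim above the opening resting on the hook arm.
- cover_handle (a point): Middle of the handle, 38 mm in front (-x) of the plate and 30 mm above its lower edge: upright bar 14 wide (y), 16 deep (x), 56 high, joined to the plate at both ends by 10 mm high webs. The hook's tip stands over it, so grip it across its 14 mm width with a tool leaning in from the front: fingers pointing down and inwards to the stand at about 45 degrees.
- cover_mid (a point): Middle of the cover's plate, 50 mm above its lower edge. Dropped in the box, the cover may land standing and rock for a second or two before it is at rest.
- cover_stand: Fixed stand of the barbed hook that carries the cover. Origin: underside of its 110 x 100 x 10 base; z up; the hook points to -x. Upright 25 x 25, 285 high, at x = +40. Hook: 7 mm wire in the plane y = 0, (x, z) of its centreline in mm: level arm (30, 250) to (-50, 250), tip rising at 60 degrees to (-70, 284.6), barb turned back to (-52, 285.7). The cover starts at x = -30.
- cover_stand_tip (a point): Tip bend of the cover's hook, (x, z) = (-70, 284.6) mm in the stand's frame. An upright cover does not pass the barb. Raise it, tilt it about 45 degrees with its lower edge swung outwards (-x, front face turned up), and back it out and up along the rising tip, wire and barb both inside the eye.
- sheet: The other hanging plate, to be left on its hook: flat grey plate 60 wide, 110 high, 5 thick, with a like eye on top (total 154 high) and no handle. Origin at the middle of its lower edge, z up to the eye.
- sheet_stand: Fixed stand with the same barbed hook, carrying the flat plate; same measures and axes as cover_stand.
- station: Fixed slide rail with the spout. Origin on the bench straight under the spout's centre; +y is the way the box is pushed, z up. Base 140 x 540 x 10 (y from -395 to +145), wider (x to +110) under the posts, rails to 21 mm height. Two 20 mm posts behind the spout at x = +100, y = +-60, 195 high.
- spout_mouth (a point): Centre of the spout's upper mouth, 185 mm above the bench. The spout is an upright open steel shaft, inside 130 (station x) by 140 (station y), walls 4, from 115 to 185 mm height; a guard leans outwards from its +x wall up to 212 mm height.
- slide_box (a joint): Travel of the slide box along the rail (m), growing towards the spout: 0 is far out, 0.170 is fully home at the stop, with the box centred under the spout. It starts between 0 and 0.10. It slides with about 2 N of friction (damping 8 N s/m) and stays where it is left.
- box_floor (a point): Centre of the slide box's inner floor, 31 mm above the bench. Axes as the station's. The blue open box measures 148 (x) by 178 (y) outside, 75 high, walls 4, rim 102 mm above the bench.
- push_post (a point): Middle of the top face of the slide box's upright aluminium push post, 150 mm behind (-y of the station) the box's centre and 109 mm above the bench: the post is 30 (x) by 16 (y) and 85 high, and may be gripped from above or pushed towards the spout.
- blue_bin: Loose blue parts bin 120 x 90 x 60, a bystander. Origin under its centre.
- cell_tray: Loose grey tray 110 x 200 x 60 with orange cells up to 75 high, a bystander. Origin under its centre.
- flux_bottle: Loose white bottle, 60 across, 150 high, a bystander. Origin under its centre.
- tape_roll: Loose flat ring of tape, 84 across, 25 high, a bystander. Origin under its centre.
- screwdriver: Loose screwdriver lying near the robot, a bystander.
- mug: Loose white mug, 80 across, 90 high, a bystander. Origin under its centre.
- cell_pack: Loose row of four orange cells, 26 x 107 x 67 high, standing between the two stands, a bystander. Origin under its centre.
Things that resemble listed ones, but are neither listed nor needed, are in the scene too. What is shaped like the cover but green or yellow is not meant.

How it is judged:
On the way, in this order (a step that is already met when the one before it is completed fails the run):
1. the slide box is fully home under the spout while the cover still hangs on its hook (value of joint slide_box above 0.158 m and distance between cover_eye and cover_stand_tip below 0.085 m and height (world z) of cover_eye above 0.21 m), for 0.2 s.
2. the cover is off its hook and carried in the air, more than 100 mm from the hook's tip and held by the gripper, touching neither its stand nor the spout (value of joint slide_box above 0.158 m and distance between cover_eye and cover_stand_tip above 0.1 m and height (world z) of cover_mid above 0.12 m and contact force between cover and cover_stand below 0.2 N and contact force between cover and station below 0.2 N and contact force between cover and the fingers above 0.5 N), for 0.2 s.
At the end, for the whole second after the job is handed in: The slide box is home under the spout (at least 158 of its 170 mm travel); the cover is at rest in it, lying or standing, the middle of its plate inside the walls and no more than 75 mm above the box's inner floor; the flat plate still hangs on its hook within 50 mm of where it was (value of joint slide_box above 0.158 m and x of cover_mid in the frame of box_floor between -0.075 and 0.075 m and y of cover_mid in the frame of box_floor between -0.09 and 0.09 m and z of cover_mid in the frame of box_floor below 0.075 m and linear speed of cover below 0.02 m/s and angular speed of cover below 0.2 rad/s and height (world z) of sheet above 0.08 m and distance of sheet from where it was at the start of the episode below 0.05 m); the robot touches nothing.
It fails at once if the other hanging plate is shifted more than 50 mm (distance of sheet from where it was at the start of the episode above 0.05 m).
It fails at once if a bystander (bin, tray, bottle, tape, screwdriver, mug or cell pack) is shifted more than 40 mm (distance of any of blue_bin, cell_tray, flux_bottle, tape_roll, screwdriver, mug, cell_pack from where it was at the start of the episode above 0.04 m).
It also fails if it takes over 64 s, if anything falls off the work surface, if the arm or the gripper's body presses on something with over 40 N, if the wrist force passes 120 N, or if a joint passes its speed limit or range.

## Working session

There is one attempt and no reset: what is moved stays moved. The work goes in short steps, Python scripts to look and compute and a tool call to move; the robot and the scene stay as the last step left them, time stands still between calls to the robot, and variables do not carry over. Pictures are saved under pics/ and viewed, at most 10 in all, crops included, and the job is handed in when it is done.

Besides the shell and the picture viewer there is one more tool, called after "Call:" by a JSON object that holds its "name" and its "arguments", one argument or row to a line. arm_command: Moves the arm, as the interface text tells. Its arguments: {"type":"object","properties":{"deltas":{"type":"array","items":{"type":"array","items":{"type":"array","items":{"type":"number"}}}},"hand":{"type":"number"},"force":{"type":"number"}},"required":["deltas"]}

```bash
mkdir -p pics; ls; cat > h.py <<'E'
import numpy as np, cv2
from scipy.spatial.transform import Rotation as R
from workcell import r, imaging
def shot(n, f):
    d=imaging.get_image(n); cv2.imwrite('pics/'+f, d['color'][:,:,::-1]); np.save('pics/'+f+'.npy', d, allow_pickle=True); return d
E
python3 - <<'E'
from h import *
for n in ('scene','top'):
    d=shot(n,n+'0.png'); print(n,d['mtx'],d['distortion'],d['origin'],d['attitude'])
print(r.observe())
E
```

```text
pics
scene [[382.331908     0.         319.25426448]
 [  0.         382.331908   207.98367155]
 [  0.           0.           1.        ]] [-0.01446316  0.          0.          0.          0.        ] [ 1.21788042 -0.6424841   0.93866978] [-2.2521775   0.01067663  0.82730429]
top [[481.46136109   0.         323.79500284]
 [  0.         481.46136109 190.71241823]
 [  0.           0.           1.        ]] [-0.11292903  0.          0.          0.          0.        ] [ 0.45064514 -0.03616827  1.44746473] [-3.05379703e+00 -5.22769775e-05 -1.57327798e+00]
{'time_s': 0.1, 'joint_pos': array([-1.38148936e+00,  5.28343806e-01,  1.43375835e+00,  2.21958677e-07,
        1.18139679e+00, -1.78536257e-01]), 'dq': array([ 1.77321390e-03, -3.75485935e-03, -3.22191960e-03, -9.47347732e-05,
       -1.32299178e-03,  6.17878310e-04]), 'tau': array([-1.99332094e-04, -4.40983200e+01, -1.77151269e+01,  6.34630350e-02,
        5.33628871e-02, -4.56896942e-05]), 'tool_pos': array([ 0.22463876, -0.58256187,  0.23269256]), 'tool_rot': array([-3.13971670e+00, -3.38738571e-04,  3.67842826e-01]), 'force': array([ 0.84340298,  0.26126835, -0.11469327]), 'wrist_torque': array([ 0.06491254,  0.02389958, -0.03313952]), 'grip_force': 0.0, 'grip_width': 0.08698939959027022}
```

View pics/scene0.png

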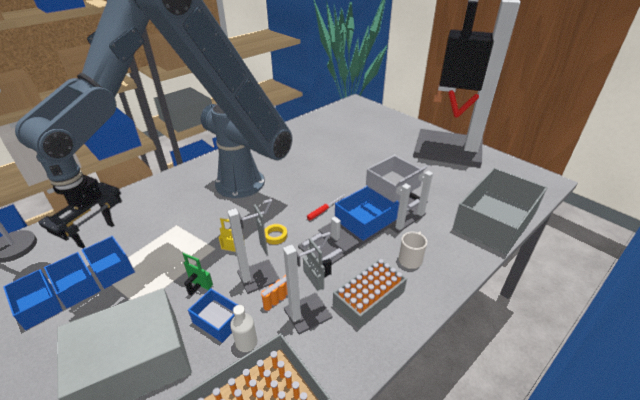

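View pics/top0.png

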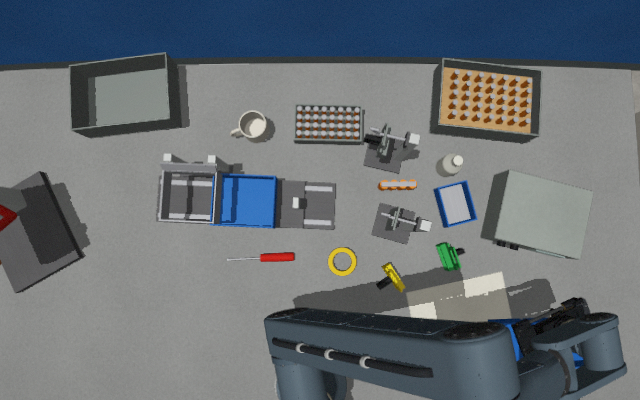

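The blue slide box is at top (249,200), with its push post at (297,203) and the spout at (187,195). The cover, with a black handle, hangs on the far stand: upright at top (413,138), scene (325,268). The sheet's stand is at top (400,222). I'll take a close crop of both views to measure.

```bash
python3 - <<'E'
import cv2,numpy as np
t=cv2.imread('pics/top0.png'); s=cv2.imread('pics/scene0.png')
a=cv2.resize(t[105:245,150:440],None,fx=2.75,fy=2.75,interpolation=cv2.INTER_CUBIC)[:, :797]
b=cv2.resize(s[180:340,220:440],None,fx=3.6,fy=3.6,interpolation=cv2.INTER_CUBIC)
cv2.imwrite('pics/ca.png',a);cv2.imwrite('pics/cb.png',b)
E
```

```text
(no output)
```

View pics/ca.png

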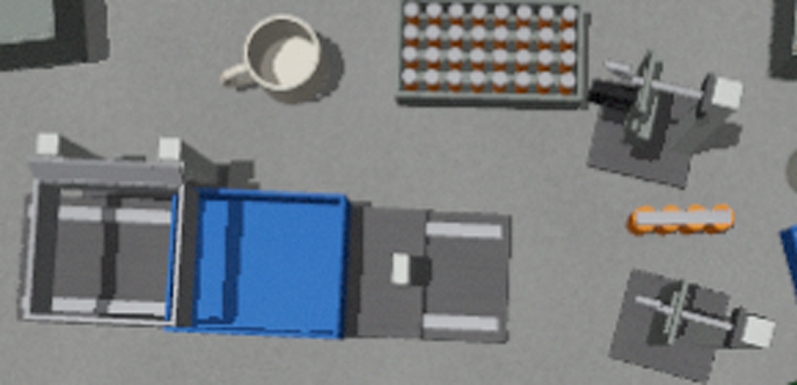

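View pics/cb.png

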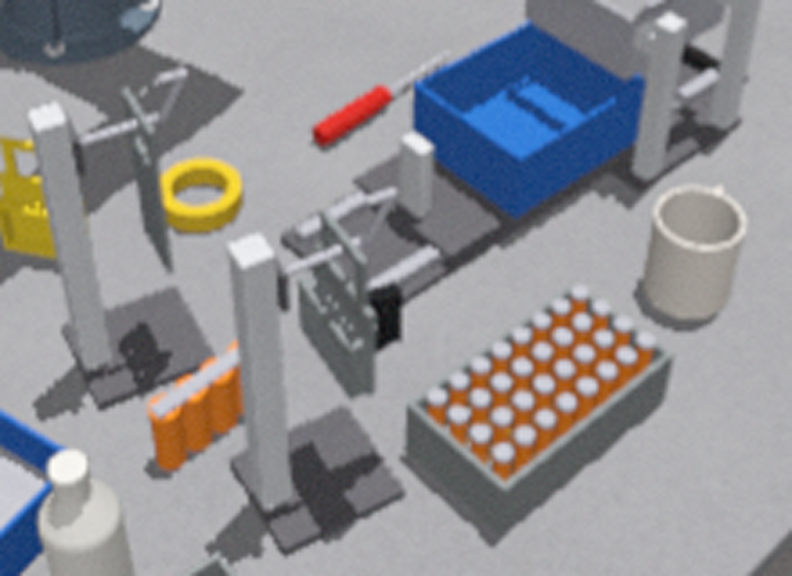

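The crops show the cover's upright top at crop-top (725,94) and its hook tip at (608,66). The handle is at (612,93), the push-post top at (401,268), and the spout posts at (47,146) and (170,150).

```bash
cat >> h.py <<'E'
def ray(d,uv):
    p=cv2.undistortPoints(np.array([[uv]],float),d['mtx'],np.array(d['distortion']))[0,0]
    A=d.get('attitude'); Rm=R.from_euler('xyz',A).as_matrix()
    return np.array(d['origin']), Rm@np.array([p[0],p[1],1])
def onz(d,uv,z):
    o,v=ray(d,uv); return o+v*(z-o[2])/v[2]
def tri(d1,u1,d2,u2):
    o1,v1=ray(d1,u1);o2,v2=ray(d2,u2)
    v1/=np.linalg.norm(v1);v2/=np.linalg.norm(v2)
    t=np.linalg.lstsq(np.c_[v1,-v2],o2-o1,rcond=None)[0]
    a,b=o1+t[0]*v1,o2+t[1]*v2; return (a+b)/2,np.linalg.norm(a-b)
def load(f): return np.load('pics/'+f+'.npy',allow_pickle=True).item()
E
python3 - <<'E'
from h import *
np.set_printoptions(precision=4,suppress=True)
t=load('top0.png');s=load('scene0.png')
ca=lambda u,v:(u/2.75+150,v/2.75+105)
cb=lambda u,v:(u/3.6+220,v/3.6+180)
for n,p,z in [('upright',(727,94),.285),('tip',(607,66),.2846),('sheet up',(758,332),.285),('sheet tip',(638,299),.2846),('post',(401,268),.109),('p1',(47,146),.195),('p2',(170,150),.195),('handle top',(612,93),.15),
 ('mouth FL',(22,317),.185),('mouth FR',(178,322),.185),('boxBR',(348,198),.102),('boxFR',(343,337),.102),
 ('base1',(603,95),.01),('base2',(588,165),.01),('base3',(686,187),.01),('railend r',(511,216),.01),('railend l',(508,341),.01)]:
    print(n,onz(t,ca(*p),z))
for n,a,b in [('upright',(727,94),(252,250)),('post',(401,268),(418,146)),('sheetup',(758,332),(50,116)),('tip',(607,66),(391,192)),('handle',(612,95),(385,310))]: print(n,*tri(t,ca(*a),s,cb(*b)))
E
```

```text
upright [ 0.6797 -0.2596  0.285 ]
tip [ 0.7051 -0.1523  0.2846]
sheet up [ 0.4672 -0.2829  0.285 ]
sheet tip [ 0.4968 -0.1771  0.2846]
post [0.5358 0.0415 0.109 ]
p1 [0.6491 0.3803 0.195 ]
p2 [0.6443 0.2594 0.195 ]
handle top [ 0.7072 -0.1704  0.15  ]
mouth FL [0.4841 0.404  0.185 ]
mouth FR [0.4795 0.251  0.185 ]
boxBR [0.6082 0.0964 0.102 ]
boxFR [0.4662 0.1007 0.102 ]
base1 [ 0.7326 -0.1749  0.01  ]
base2 [ 0.6547 -0.1574  0.01  ]
base3 [ 0.6302 -0.2649  0.01  ]
railend r [ 0.5987 -0.0727  0.01  ]
railend l [ 0.4626 -0.0688  0.01  ]
upright [ 0.6821 -0.2587  0.2799] 0.004776766198711492
post [0.5379 0.0438 0.1012] 0.004868525581288196
sheetup [ 0.4689 -0.2812  0.2811] 0.005889890758742944
tip [ 0.7067 -0.1516  0.2814] 0.002601711671957745
handle [ 0.7059 -0.1636  0.1678] 0.013011723227010457
```

```bash
cat >> h.py <<'E'
def Rt(rpy): return R.from_euler('xyz',rpy)
def plan(wps, start=None):
    """wps: (pos, Rotation, rows). prints tool-frame rows, rounded, tracked so that rounding does not pile up"""
    if start is None:
        o=r.observe(); start=(np.array(o['tool_pos']),Rt(o['tool_rot']))
    p,q=start; rows=[]
    for P,Q,n in wps:
        p0,q0=p.copy(),q; w=(q0.inv()*Q).as_rotvec()
        for i in range(1,n+1):
            tp=p0+(np.array(P)-p0)*i/n; tq=q0*R.from_rotvec(w*i/n)
            d=np.round(q.inv().apply(tp-p)*100,1); a=np.round(np.degrees((q.inv()*tq).as_rotvec()),1)
            rows.append([float(x)+0. for x in (*d,*a)]); p=p+q.apply(d/100); q=q*R.from_rotvec(np.radians(a))
    while len(rows)%5: rows.append([0]*6)
    for i in range(0,len(rows),5): print([rows[i:i+5]])
    print('end',p,q.as_euler('xyz')); return p,q
def down(yaw): return Rt([np.pi,0,yaw])
E
python3 - <<'E'
from h import *
print([x for x in dir(r) if x[0]!='_'])
o=r.observe();p=o['tool_pos']; D=down(1.53)
plan([((p[0],p[1],.40),Rt(o['tool_rot']),4),((.536,.043,.40),D,16),((.536,.043,.15),D,5),((.536,.043,.085),D,5)])
E
```

```text
['Unreachable', 'job_done', 'observe']
[[[0.0, 0.0, -4.2, 0.0, 0.0, 0.0], [0.0, 0.0, -4.2, 0.0, 0.0, 0.0], [0.0, 0.0, -4.1, 0.0, 0.0, 0.0], [0.0, 0.0, -4.2, 0.0, 0.0, 0.0], [3.2, -3.0, 0.0, 0.0, 0.0, -4.2]]]
[[[3.4, -2.7, 0.0, 0.0, 0.0, -4.1], [3.7, -2.4, 0.0, 0.0, 0.0, -4.2], [3.7, -2.2, 0.0, 0.0, 0.0, -4.1], [4.0, -1.9, 0.0, 0.0, 0.0, -4.2], [4.0, -1.6, 0.0, 0.0, 0.0, -4.2]]]
[[[4.2, -1.3, 0.0, 0.0, 0.0, -4.1], [4.3, -1.0, 0.0, 0.0, 0.0, -4.2], [4.3, -0.7, 0.0, 0.0, -0.1, -4.2], [4.3, -0.4, 0.0, 0.0, 0.0, -4.1], [4.4, -0.1, 0.0, 0.0, 0.0, -4.2]]]
[[[4.4, 0.3, 0.0, -0.1, 0.0, -4.1], [4.3, 0.5, 0.0, 0.0, 0.0, -4.2], [4.3, 0.9, 0.0, 0.0, 0.0, -4.2], [4.2, 1.2, 0.0, 0.0, 0.0, -4.1], [4.1, 1.5, 0.0, 0.0, 0.0, -4.2]]]
[[[0.0, 0.0, 5.0, 0.0, 0.0, 0.0], [0.0, 0.0, 5.0, 0.0, 0.0, 0.0], [0.0, 0.0, 5.0, 0.0, 0.0, 0.0], [0.0, 0.0, 5.0, 0.0, 0.0, 0.0], [0.0, 0.0, 5.0, 0.0, 0.0, 0.0]]]
[[[0.0, 0.0, 1.3, 0.0, 0.0, 0.0], [0.0, 0.0, 1.3, 0.0, 0.0, 0.0], [0.0, 0.0, 1.3, 0.0, 0.0, 0.0], [0.0, 0.0, 1.3, 0.0, 0.0, 0.0], [0.0, 0.0, 1.3, 0.0, 0.0, 0.0]]]
end [0.53624646 0.04317629 0.08525147] [3.14127838e+00 1.97260991e-04 1.53023367e+00]
```

Call:
{"name": "arm_command", "arguments": {
  "deltas": [
    [[0.0,0.0,-4.2,0.0,0.0,0.0],[0.0,0.0,-4.2,0.0,0.0,0.0],[0.0,0.0,-4.1,0.0,0.0,0.0],[0.0,0.0,-4.2,0.0,0.0,0.0],[3.2,-3.0,0.0,0.0,0.0,-4.2]]
  ],
  "hand": 1,
  "force": 20
}}

```text
time_s: 0.6
tool_pos: [0.2428, -0.5503, 0.4068]
tool_rot: [3.126, 0.005, 0.438]
force: [0.6, 2.0, -0.0]
grip_width: 0.0871
grip_force: 0.0
```

Call:
{"name": "arm_command", "arguments": {
  "deltas": [
    [[3.4,-2.7,0.0,0.0,0.0,-4.1],[3.7,-2.4,0.0,0.0,0.0,-4.2],[3.7,-2.2,0.0,0.0,0.0,-4.1],[4.0,-1.9,0.0,0.0,0.0,-4.2],[4.0,-1.6,0.0,0.0,0.0,-4.2]]
  ]
}}

```text
time_s: 1.1
tool_pos: [0.3416, -0.3468, 0.4001]
tool_rot: [-3.141, -0.0, 0.807]
force: [0.1, 0.6, -0.0]
grip_width: 0.087
grip_force: 0.0
```

Call:
{"name": "arm_command", "arguments": {
  "deltas": [
    [[4.2,-1.3,0.0,0.0,0.0,-4.1],[4.3,-1.0,0.0,0.0,0.0,-4.2],[4.3,-0.7,0.0,0.0,-0.1,-4.2],[4.3,-0.4,0.0,0.0,0.0,-4.1],[4.4,-0.1,0.0,0.0,0.0,-4.2]]
  ]
}}

```text
time_s: 1.6
tool_pos: [0.4389, -0.1509, 0.4002]
tool_rot: [-3.141, 0.002, 1.17]
force: [0.2, -0.3, -1.0]
grip_width: 0.0873
grip_force: 0.0
```

Call:
{"name": "arm_command", "arguments": {
  "deltas": [
    [[4.4,0.3,0.0,-0.1,0.0,-4.1],[4.3,0.5,0.0,0.0,0.0,-4.2],[4.3,0.9,0.0,0.0,0.0,-4.2],[4.2,1.2,0.0,0.0,0.0,-4.1],[4.1,1.5,0.0,0.0,0.0,-4.2]]
  ]
}}

```text
time_s: 2.1
tool_pos: [0.5364, 0.0448, 0.3997]
tool_rot: [-3.142, 0.002, 1.533]
force: [0.8, 0.0, 0.2]
grip_width: 0.0873
grip_force: 0.0
```

Call:
{"name": "arm_command", "arguments": {
  "deltas": [
    [[0.0,0.0,5.0,0.0,0.0,0.0],[0.0,0.0,5.0,0.0,0.0,0.0],[0.0,0.0,5.0,0.0,0.0,0.0],[0.0,0.0,3.0,0.0,0.0,0.0],[0.0,0.0,0.0,0.0,0.0,0.0]]
  ]
}}

```text
time_s: 2.6
tool_pos: [0.5325, 0.0431, 0.2154]
tool_rot: [-3.13, 0.001, 1.53]
force: [-0.4, 0.1, 0.5]
grip_width: 0.0872
grip_force: 0.0
```

```bash
python3 - <<'E'
from h import *
o=r.observe(); d=shot('wrist','w1.png'); print(o['tool_pos'],o['tool_rot'],o['joint_pos']); print(d['tool_from_camera'])
E
```

```text
[0.53246215 0.04306776 0.21536211] [-3.13037769e+00  1.05499233e-03  1.53028430e+00] [-0.12746259  0.43387736  1.67210052 -0.00233876  1.04669696 -0.08576304]
[[ 5.42269900e-04 -9.54168769e-01 -2.99268553e-01  8.17985134e-02]
 [ 9.99999847e-01  4.85448320e-04  2.64211495e-04  5.98007735e-04]
 [-1.06822940e-04 -2.99268651e-01  9.54168886e-01 -1.50718651e-01]
 [ 0.00000000e+00  0.00000000e+00  0.00000000e+00  1.00000000e+00]]
```

View pics/w1.png

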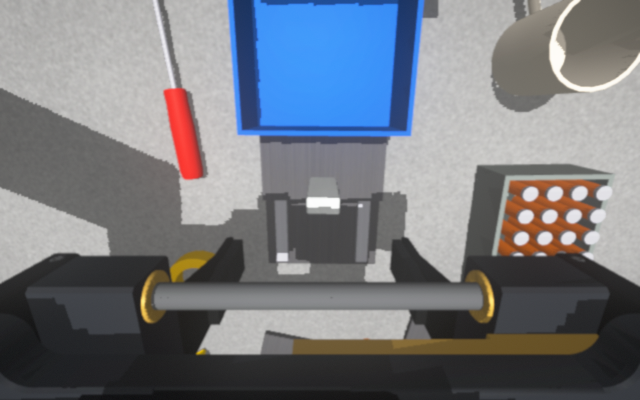

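The push-post top is at wrist (323,203), centred between the fingers. I'll descend and grip it.

```bash
cat >> h.py <<'E'
def wray(d,o,uv):
    T=np.eye(4);T[:3,:3]=Rt(o['tool_rot']).as_matrix();T[:3,3]=o['tool_pos']
    M=T@d['tool_from_camera']; e=dict(d); e['origin']=M[:3,3]; e['attitude']=R.from_matrix(M[:3,:3]).as_euler('xyz'); return e
E
python3 - <<'E'
from h import *
o=r.observe(); d=load('w1.png'); e=wray(d,o,None)
g=onz(e,(323,203),.109); print(g, onz(e,(323,203),.1))
D=down(1.53)
s=plan([((.536,.042,.15),D,2),((.536,.042,.083),D,3)])
E
```

```text
[0.54037477 0.04237161 0.109     ] [0.54040572 0.03952092 0.1       ]
[[[0.0, 0.1, 3.4, -0.1, 0.0, 0.0], [-0.1, 0.1, 3.4, -0.2, 0.1, 0.0], [0.0, 0.0, 2.2, 0.0, 0.0, 0.0], [0.0, 0.0, 2.3, 0.0, 0.0, 0.0], [0.0, -0.1, 2.2, 0.0, 0.0, 0.0]]]
end [0.53549579 0.04161984 0.08317047] [ 3.14134116e+00 -1.98682345e-04  1.53019342e+00]
```

Call:
{"name": "arm_command", "arguments": {
  "deltas": [
    [[0.0,0.1,2.8,0,0,0],[0,0.1,2.8,0,0,0],[0,0,2.7,0,0,0],[0,0,2.7,0,0,0],[0,0,2.7,0,0,0]]
  ]
}}

```text
time_s: 3.15
tool_pos: [0.5414, 0.0418, 0.0847]
tool_rot: [3.135, 0.003, 1.53]
force: [0.3, 0.4, 0.4]
grip_width: 0.0871
grip_force: 0.0
```

Call:
{"name": "arm_command", "arguments": {
  "deltas": [
    [[0,0,0,0,0,0],[0,0,0,0,0,0],[0,0,0,0,0,0],[0,0,0,0,0,0],[0,0,0,0,0,0]]
  ],
  "hand": 0,
  "force": 20
}}

```text
time_s: 3.65
tool_pos: [0.5393, 0.0421, 0.0844]
tool_rot: [3.138, 0.002, 1.53]
force: [0.3, 0.5, -0.7]
grip_width: 0.0546
grip_force: 0.0
```

Call:
{"name": "arm_command", "arguments": {
  "deltas": [
    [[0,0,0,0,0,0],[0.5,0,0,0,0,0],[1.0,0,0,0,0,0],[1.5,0,0,0,0,0],[1.5,0,0,0,0,0]]
  ]
}}

```text
time_s: 4.15
tool_pos: [0.5386, 0.0878, 0.0828]
tool_rot: [-3.139, 0.003, 1.53]
force: [-3.2, -2.6, 3.5]
grip_width: 0.0296
grip_force: 20.0
```

Call:
{"name": "arm_command", "arguments": {
  "deltas": [
    [[1.5,0,0,0,0,0],[1.5,0,0,0,0,0],[1.5,0,0,0,0,0],[1.5,0,0,0,0,0],[1.0,0,0,0,0,0]]
  ]
}}

```text
time_s: 4.65
tool_pos: [0.5418, 0.159, 0.0828]
tool_rot: [-3.14, 0.002, 1.532]
force: [-4.8, -3.1, 5.2]
grip_width: 0.0295
grip_force: 20.0
```

Call:
{"name": "arm_command", "arguments": {
  "deltas": [
    [[0.7,0,0,0,0,0],[0.5,0,0,0,0,0],[0.3,0,0,0,0,0],[0,0,0,0,0,0],[0,0,0,0,0,0]]
  ]
}}

```text
time_s: 5.15
tool_pos: [0.5425, 0.1736, 0.0828]
tool_rot: [-3.14, 0.001, 1.53]
force: [-5.8, 1.5, 5.1]
grip_width: 0.0299
grip_force: 20.0
```

Call:
{"name": "arm_command", "arguments": {
  "deltas": [
    [[0.2,0,0,0,0,0],[0.2,0,0,0,0,0],[0.2,0,0,0,0,0],[0,0,0,0,0,0],[0,0,0,0,0,0]]
  ]
}}

```text
time_s: 5.65
tool_pos: [0.5427, 0.1791, 0.0828]
tool_rot: [-3.14, 0.002, 1.53]
force: [-5.3, -0.7, 5.0]
grip_width: 0.0297
grip_force: 20.0
```

```bash
python3 - <<'E'
from h import *
d=shot('top','top1.png'); print(r.observe()['tool_pos'],r.observe()['force'])
E
```

```text
[0.54268651 0.17905169 0.08278688] [-4.2224261  -0.10105186  5.06014577]
```

Call:
{"name": "arm_command", "arguments": {
  "deltas": [
    [[0.2,0,0,0,0,0],[0.2,0,0,0,0,0],[0.2,0,0,0,0,0],[0,0,0,0,0,0],[0,0,0,0,0,0]]
  ]
}}

```text
time_s: 6.2
tool_pos: [0.543, 0.185, 0.0828]
tool_rot: [-3.14, 0.002, 1.53]
force: [-3.8, -0.7, 5.0]
grip_width: 0.0299
grip_force: 20.0
```

Call:
{"name": "arm_command", "arguments": {
  "deltas": [
    [[0.2,0,0,0,0,0],[0.2,0,0,0,0,0],[0.1,0,0,0,0,0],[0,0,0,0,0,0],[0,0,0,0,0,0]]
  ]
}}

```text
time_s: 6.7
tool_pos: [0.5431, 0.1871, 0.0828]
tool_rot: [-3.139, 0.006, 1.532]
force: [-4.7, -9.8, 5.9]
grip_width: 0.0295
grip_force: 20.0
```

Call:
{"name": "arm_command", "arguments": {
  "deltas": [
    [[0,0,0,0,0,0],[0,0,0,0,0,0],[0,0,0,0,0,0],[0,0,0,0,0,0],[0,0,0,0,0,0]]
  ],
  "hand": 0.7
}}

```text
time_s: 7.2
tool_pos: [0.5448, 0.1895, 0.0827]
tool_rot: [3.14, 0.002, 1.53]
force: [0.4, -0.6, -0.3]
grip_width: 0.0579
grip_force: 0.0
```

Call:
{"name": "arm_command", "arguments": {
  "deltas": [
    [[0,0,-3,0,0,0],[0,0,-5,0,0,0],[0,0,-5,0,0,0],[0,0,-5,0,0,0],[-1,0,-3,0,0,0]]
  ]
}}

```text
time_s: 7.7
tool_pos: [0.5454, 0.1807, 0.2973]
tool_rot: [3.134, 0.0, 1.532]
force: [0.3, -0.3, -0.1]
grip_width: 0.0606
grip_force: 0.0
```

```bash
python3 - <<'E'
from h import *
o=r.observe(); d=shot('wrist','w2.png'); np.save('pics/w2o.npy',o); print(o['tool_pos'],o['joint_pos'])
s=shot('scene','s2.png'); t=shot('top','t2.png')
a=cv2.resize(s['color'][140:300,280:440,::-1],None,fx=2.5,fy=2.5)
cv2.imwrite('pics/c2.png',np.hstack([cv2.resize(d['color'][:,:,::-1],(400,250)),a[:250]]))
E
```

```text
[0.54542001 0.18072776 0.29734259] [ 1.26272304e-01  3.87793223e-01  1.48884191e+00 -1.42710536e-03
  1.25708100e+00  1.65861934e-01]
```

View pics/c2.png

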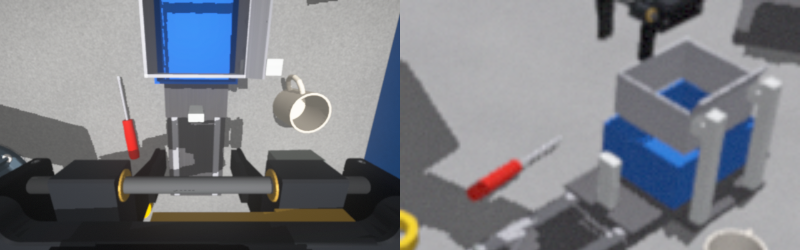

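The slide box is now under the spout, with the post top at wrist (314,187). The mouth's near edge runs from (232,123) to (393,122), and I'll measure both.

```bash
python3 - <<'E'
from h import *
np.set_printoptions(precision=4,suppress=True)
o=np.load('pics/w2o.npy',allow_pickle=True).item(); e=wray(load('w2.png'),o,None)
print('post',onz(e,(314,187),.109)); print(onz(e,(232,123),.185),onz(e,(393,122),.185))
# fit arm geometry
Q=[[-1.38148936,.528343806,1.43375835,0,1.18139679,-.178536],[-.12746,.433877,1.6721,-.00234,1.0467,-.08576],o['joint_pos']]
P=[[.22464,-.58256,.23269],[.53246,.04307,.21536],o['tool_pos']]
from scipy.optimize import least_squares
def fk(q,g):
    off,d1,l1,l2,lt,a=g
    B=R.from_euler('z',q[0]); E=B*R.from_euler('y',q[1]); F=E*R.from_euler('y',q[2])
    W=F*R.from_euler('z',q[3])*R.from_euler('y',q[4])*R.from_euler('z',q[5]+np.pi/2)
    p=B.apply([0,off,d1])+E.apply([0,0,l1])+F.apply([a,0,l2])+W.apply([0,0,lt]); return p,W
f=lambda g: np.r_[np.ravel([fk(q,g)[0]-p for q,p in zip(Q,P)]),(g-np.array([.11,.15,.45,.45,.3,0]))*.01]
s=least_squares(f,[.11,.15,.45,.45,.3,0]); print(s.x,s.fun[:9]); print(fk(Q[2],s.x)[1].as_euler('xyz'),o['tool_rot'])
E
```

```text
post [0.544  0.1752 0.109 ]
[0.4787 0.2527 0.185 ] [0.6135 0.2483 0.185 ]
[0.1109 0.2239 0.5861 0.3939 0.2387 0.1172] [-0.0001  0.      0.0001  0.0001  0.     -0.0001 -0.      0.      0.    ]
[3.1336 0.     1.5316] [3.1336 0.     1.5316]
```

```bash
cat >> h.py <<'E'
SO=np.array([.690,-.220,0]); TH=np.radians(-103.3)
SX=np.array([np.cos(TH),np.sin(TH),0]); SY=np.array([-np.sin(TH),np.cos(TH),0]); Z=np.array([0,0,1.])
def tool(phi,sx=SX,sy=SY):  # phi deg below level, pointing along sx
    c,s=np.cos(np.radians(phi)),np.sin(np.radians(phi))
    z=c*sx-s*Z; x=-s*sx-c*Z; return R.from_matrix(np.c_[x,sy,z])
def fk(q,g=(.1109,.2239,.5861,.3939,.2387,.1172)):
    off,d1,l1,l2,lt,a=g
    B=R.from_euler('z',q[0]); E=B*R.from_euler('y',q[1]); F=E*R.from_euler('y',q[2])
    W=F*R.from_euler('z',q[3])*R.from_euler('y',q[4])*R.from_euler('z',q[5]+np.pi/2)
    return B.apply([0,off,d1])+E.apply([0,0,l1])+F.apply([a,0,l2])+W.apply([0,0,lt]),W
LO=np.array([-3.08,-.75,.22,-1.43,0,-2.85]);HI=np.array([3.08,2.2,2.44,4.57,2.65,2.85])
def ik(p,W,q0):
    from scipy.optimize import least_squares
    def f(q):
        a,b=fk(q); return np.r_[(a-p)*5,(b.inv()*W).as_rotvec()]
    s=least_squares(f,np.clip(q0,LO+.01,HI-.01),bounds=(LO,HI)); return s.x,np.abs(s.fun).max()
E
python3 - <<'E'
from h import *
np.set_printoptions(precision=3,suppress=True)
o=r.observe(); q=o['joint_pos']
H=SO-.07*SX+.1595*Z; W=tool(40); z=W.as_matrix()[:,2]
print(H,W.as_euler('xyz'))
for n,p,w in [('pre',H-.10*z,W),('grasp',H+.008*z,W),('tilt',H+.06*Z-.05*SX,tool(85)),('up',H+.15*Z-.15*SX,tool(85))]:
    q,e=ik(p,w,q); print(n,p,q,e)
sx=np.array([.04,-.999,0]); 
for phi in (65,40,85):
  for sxx in (sx,SX): 
    w=tool(phi,sxx,np.cross(Z,sxx)); print(phi,ik(np.array([.548,.345,.2]),w,q))
plan([(H-.10*z,W,10)])
E
```

```text
[ 0.706 -0.152  0.16 ] [3.142 0.873 1.339]
pre [ 0.724 -0.077  0.224] [-0.013  0.83   1.082 -0.847  1.512  0.399] 1.1014800183062336e-11
grasp [ 0.705 -0.158  0.154] [-0.122  0.874  1.198 -0.9    1.333  0.458] 3.048269969774253e-10
tilt [ 0.718 -0.103  0.22 ] [-0.267  0.686  1.16  -0.091  1.293 -0.011] 6.858832946043947e-12
up [ 0.741 -0.006  0.309] [-0.13   0.646  0.996 -0.087  1.509  0.108] 1.9539925233402755e-13
65 (array([ 0.528,  0.694,  1.267, -0.388,  1.409,  0.596]), np.float64(5.551115123125783e-16))
65 (array([ 0.506,  0.721,  1.209, -0.318,  1.519,  0.804]), np.float64(4.38089370335959e-10))
40 (array([ 0.626,  0.832,  1.151, -0.699,  1.702,  0.692]), np.float64(1.1102230246251565e-15))
40 (array([ 0.584,  0.877,  1.043, -0.583,  1.88 ,  0.829]), np.float64(1.9761969838327786e-13))
85 (array([ 0.42 ,  0.61 ,  1.377, -0.087,  1.188,  0.414]), np.float64(6.362748869448431e-15))
85 (array([ 0.416,  0.616,  1.365, -0.074,  1.215,  0.676]), np.float64(2.6445859391266424e-15))
[[[-2.5, 1.9, 0.7, 0.5, -5.0, 1.0], [-2.4, 1.9, 1.0, 0.5, -5.0, 1.0], [-2.2, 2.0, 1.1, 0.5, -5.0, 1.0], [-2.2, 2.0, 1.3, 0.6, -4.9, 1.0], [-1.9, 2.1, 1.4, 0.5, -5.0, 1.0]]]
[[[-1.8, 2.1, 1.6, 0.5, -5.0, 1.0], [-1.7, 2.2, 1.7, 0.5, -5.0, 1.0], [-1.4, 2.2, 1.9, 0.5, -5.0, 1.0], [-1.2, 2.3, 1.9, 0.6, -5.0, 1.0], [-1.0, 2.3, 2.0, 0.5, -4.9, 1.1]]]
end [ 0.724 -0.077  0.223] [3.141 0.872 1.337]
```

Call:
{"name": "arm_command", "arguments": {
  "deltas": [
    [[-2.5,1.9,0.7,0.5,-5.0,1.0],[-2.4,1.9,1.0,0.5,-5.0,1.0],[-2.2,2.0,1.1,0.5,-5.0,1.0],[-2.2,2.0,1.3,0.6,-4.9,1.0],[-1.9,2.1,1.4,0.5,-5.0,1.0]]
  ]
}}

```text
time_s: 8.35
tool_pos: [0.6324, 0.0508, 0.2538]
tool_rot: [-3.111, 0.442, 1.449]
force: [0.0, -0.3, -0.6]
grip_width: 0.0607
grip_force: 0.0
```

Call:
{"name": "arm_command", "arguments": {
  "deltas": [
    [[-1.8,2.1,1.6,0.5,-5.0,1.0],[-1.7,2.2,1.7,0.5,-5.0,1.0],[-1.4,2.2,1.9,0.5,-5.0,1.0],[-1.2,2.3,1.9,0.6,-5.0,1.0],[-1.0,2.3,2.0,0.5,-4.9,1.1]]
  ]
}}

```text
time_s: 8.85
tool_pos: [0.722, -0.0776, 0.2166]
tool_rot: [-3.126, 0.878, 1.351]
force: [0.1, 0.7, -0.5]
grip_width: 0.0606
grip_force: 0.0
```

Call:
{"name": "arm_command", "arguments": {
  "deltas": [
    [[0,0,0,0,0,0],[0,0,0,0,0,0],[0,0,0,0,0,0],[0,0,0,0,0,0],[0,0,0,0,0,0]]
  ]
}}

```text
time_s: 9.35
tool_pos: [0.7222, -0.0766, 0.2213]
tool_rot: [-3.136, 0.874, 1.344]
force: [0.2, -0.4, 0.2]
grip_width: 0.0609
grip_force: 0.0
```

```bash
python3 - <<'E'
from h import *
o=r.observe(); d=shot('wrist','w3.png'); np.save('pics/w3o.npy',o); print(o['tool_pos'],o['tool_rot'],fk(o['joint_pos'])[0])
shot('scene','s3.png'); 
E
```

```text
[ 0.72224239 -0.07662917  0.22133899] [-3.13560119  0.87360958  1.34383079] [ 0.73174199 -0.03516984  0.20195618]
```

View pics/w3.png

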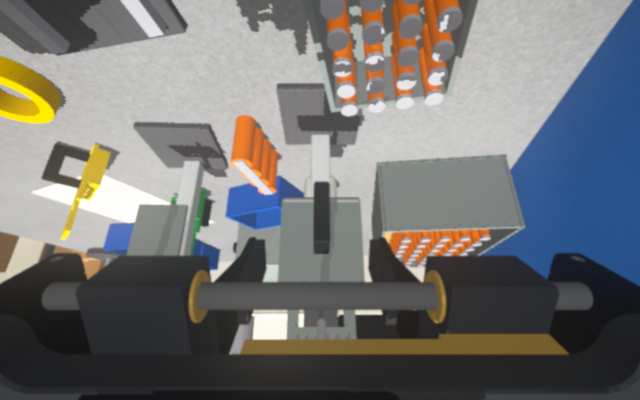

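The view is inverted. The black handle runs from (321,183) at its low end to (321,252) at its top. The plate's lower corners are at (282,198) and (360,198), and the handle is centred between the fingers.

```bash
python3 - <<'E'
from h import *
np.set_printoptions(precision=4,suppress=True)
o=np.load('pics/w3o.npy',allow_pickle=True).item(); e=wray(load('w3.png'),o,None)
st=lambda p:np.array([(p-SO)@SX,(p-SO)@SY,p[2]])
for uv,z in [((282,198),.1295),((360,198),.1295),((321,183),.1315),((321,252),.1875),((311,134),.285),((329,134),.285)]: 
    p=onz(e,uv,z); print(uv,p,st(p))
# plane x=-78 intersections for handle ends
for uv in [(321,183),(321,252)]:
    O,v=ray(e,uv); t=(-.078-(O-SO)@SX)/(v@SX); print(st(O+t*v))
E
```

```text
(282, 198) [ 0.6599 -0.186   0.1295] [-0.0262 -0.0372  0.1295]
(360, 198) [ 0.7386 -0.2038  0.1295] [-0.027   0.0436  0.1295]
(321, 183) [ 0.7078 -0.1567  0.1315] [-0.0657  0.0027  0.1315]
(321, 252) [ 0.7004 -0.1895  0.1875] [-0.0321  0.0031  0.1875]
(311, 134) [0.7727 0.1286 0.285 ] [-0.3582  0.0003  0.285 ]
(329, 134) [0.7697 0.1292 0.285 ] [-0.3582 -0.0028  0.285 ]
[-0.078   0.0026  0.1376]
[-0.078   0.0025  0.1984]
```

```bash
cat >> h.py <<'E'
SO=SO+.003*SX+.0026*SY
H=SO-.07*SX+.1605*Z
E
python3 - <<'E'
from h import *
W=tool(40); z=W.as_matrix()[:,2]
plan([(H-.03*z,W,3),(H+.007*z,W,2)])
E
```

```text
[[[-0.2, 0.1, 2.3, 0.0, 0.0, 0.1], [-0.1, 0.2, 2.4, -0.1, 0.0, 0.0], [-0.2, 0.1, 2.3, 0.0, 0.1, 0.1], [0.0, 0.0, 1.9, 0.0, 0.0, 0.0], [0.0, 0.0, 1.8, 0.0, 0.0, 0.0]]]
end [ 0.70640145 -0.16064506  0.1561981 ] [-3.14107812  0.87208011  1.33847414]
```

Call:
{"name": "arm_command", "arguments": {
  "deltas": [
    [[-0.2,0.1,2.3,0.0,0.0,0.1],[-0.1,0.2,2.4,-0.1,0.0,0.0],[-0.2,0.1,2.3,0.0,0.1,0.1],[0.0,0.0,1.9,0.0,0.0,0.0],[0.0,0.0,1.8,0.0,0.0,0.0]]
  ]
}}

```text
time_s: 9.95
tool_pos: [0.7061, -0.1618, 0.155]
tool_rot: [-3.14, 0.872, 1.339]
force: [-1.2, 0.5, 0.4]
grip_width: 0.0607
grip_force: 0.0
```

Call:
{"name": "arm_command", "arguments": {
  "deltas": [
    [[0,0,0,0,0,0],[0,0,0,0,0,0],[0,0,0,0,0,0],[0,0,0,0,0,0],[0,0,0,0,0,0]]
  ],
  "hand": 0,
  "force": 45
}}

```text
time_s: 10.45
tool_pos: [0.7068, -0.1604, 0.1557]
tool_rot: [-3.141, 0.872, 1.339]
force: [-0.3, -0.5, 0.5]
grip_width: 0.0285
grip_force: 0.0
```

Call:
{"name": "arm_command", "arguments": {
  "deltas": [
    [[0,0,0,0,0,0],[0,0,0,0,0,0],[0,0,0,0,0,0],[0,0,0,0,0,0],[0,0,0,0,0,0]]
  ]
}}

```text
time_s: 10.95
tool_pos: [0.7062, -0.1611, 0.1551]
tool_rot: [-3.139, 0.873, 1.34]
force: [0.6, -0.2, 0.3]
grip_width: 0.0138
grip_force: 45.0
```

```bash
python3 - <<'E'
from h import *
o=r.observe(); print(o['tool_pos'],o['tool_rot'],o['force'],o['grip_width']); shot('wrist','w4.png');s=shot('scene','s4.png')
cv2.imwrite('pics/c4.png',cv2.resize(s['color'][190:310,260:380,::-1],None,fx=4,fy=4,interpolation=cv2.INTER_CUBIC))
E
```

```text
[ 0.70622356 -0.16111199  0.1550793 ] [-3.13878764  0.87281583  1.33953853] [ 0.58196788 -0.21416579  0.30243653] 0.013760739021330346
```

View pics/c4.png

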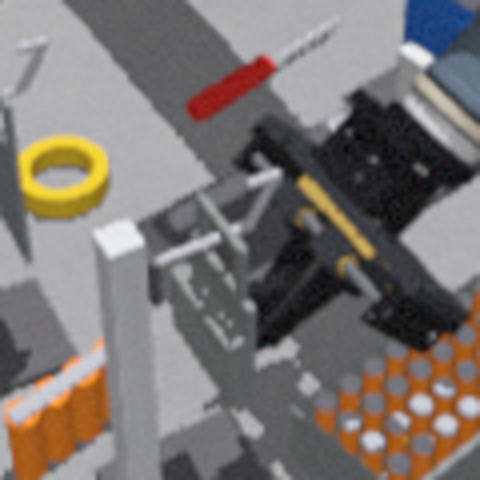

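```bash
cat >> h.py <<'E'
P0=np.array([.7064,-.1607,.1555]); W0=tool(40)
ET=W0.inv().apply(SO-.03*SX+.2365*Z-P0)   # eye centre in tool frame
def eye(x,z,tau,n): 
    W=tool(40+tau); return (SO+x/1000*SX+z/1000*Z-W.apply(ET),W,n)
def eyenow():
    o=r.observe(); p=o['tool_pos']+Rt(o['tool_rot']).apply(ET)-SO; return p@SX*1e3,p@SY*1e3,p[2]*1e3
E
python3 - <<'E'
from h import *
print(ET)
plan([eye(-30,250,0,3),eye(-38,252,20,3),eye(-44,253,45,4)])
s=eye(-44,253,45,0)[:2]
plan([eye(-50.9,267.2,45,3),eye(-54.1,275.4,45,2)],s)
s=eye(-54.1,275.4,45,0)[:2]
plan([eye(-74.6,295.9,45,4),eye(-101,323,45,3),eye(-140,400,45,3)],s)
E
```

```text
[-0.08421441  0.00028182 -0.0256508 ]
[[[-0.3, 0.0, -0.3, 0.0, 0.0, 0.0], [-0.4, 0.0, -0.3, -0.1, 0.0, 0.0], [-0.3, 0.0, -0.3, 0.0, 0.0, 0.0], [0.2, 0.0, -1.3, 0.0, 6.7, 0.0], [0.4, 0.0, -1.2, 0.0, 6.6, 0.0]]]
[[[0.5, 0.0, -1.2, 0.0, 6.7, 0.0], [0.2, 0.0, -1.0, 0.0, 6.3, 0.0], [0.3, 0.0, -1.1, 0.0, 6.2, 0.0], [0.4, 0.0, -0.9, 0.0, 6.3, 0.0], [0.5, 0.0, -0.9, 0.0, 6.2, 0.0]]]
end [ 0.72033712 -0.10168337  0.21970988] [-3.14094531  0.08736064  1.33873738]
[[[0.2, 0.0, -0.5, 0.0, 0.0, 0.0], [0.2, 0.0, -0.5, 0.0, 0.0, 0.0], [0.2, 0.0, -0.5, 0.0, 0.0, 0.0], [0.1, 0.0, -0.4, 0.0, 0.0, 0.0], [0.1, 0.0, -0.4, 0.0, 0.0, 0.0]]]
end [ 0.72276807 -0.09145818  0.24232227] [3.14159265 0.08726646 1.33866754]
[[[0.5, 0.0, -0.6, 0.0, 0.0, 0.0], [0.4, 0.0, -0.5, 0.0, 0.0, 0.0], [0.5, 0.0, -0.6, 0.0, 0.0, 0.0], [0.5, 0.0, -0.5, 0.0, 0.0, 0.0], [0.8, 0.0, -1.0, 0.0, 0.0, 0.0]]]
[[[0.8, 0.0, -1.0, 0.0, 0.0, 0.0], [0.8, 0.0, -1.0, 0.0, 0.0, 0.0], [1.1, 0.0, -2.7, 0.0, 0.0, 0.0], [1.0, 0.0, -2.6, 0.0, 0.0, 0.0], [1.1, 0.0, -2.7, 0.0, 0.0, 0.0]]]
end [ 0.74263172 -0.00742903  0.36746805] [3.14159265 0.08726646 1.33866754]
```

Call:
{"name": "arm_command", "arguments": {
  "deltas": [
    [[-0.3,0.0,-0.3,0.0,0.0,0.0],[-0.4,0.0,-0.3,0,0.0,0.0],[-0.3,0.0,-0.3,0.0,0.0,0.0],[0.2,0.0,-1.3,0.0,6.7,0.0],[0.4,0.0,-1.2,0.0,6.6,0.0]]
  ]
}}

```text
time_s: 11.55
tool_pos: [0.7116, -0.1377, 0.1807]
tool_rot: [-3.138, 0.636, 1.341]
force: [-0.6, -0.4, -0.7]
grip_width: 0.0136
grip_force: 45.0
```

Call:
{"name": "arm_command", "arguments": {
  "deltas": [
    [[0.5,0.0,-1.2,0.0,6.7,0.0],[0.2,0.0,-1.0,0.0,6.3,0.0],[0.3,0.0,-1.1,0.0,6.2,0.0],[0.4,0.0,-0.9,0.0,6.3,0.0],[0.5,0.0,-0.9,0.0,6.2,0.0]]
  ]
}}

```text
time_s: 12.05
tool_pos: [0.7205, -0.1016, 0.2212]
tool_rot: [-3.141, 0.084, 1.338]
force: [0.4, -0.3, -2.2]
grip_width: 0.0135
grip_force: 45.0
```

Call:
{"name": "arm_command", "arguments": {
  "deltas": [
    [[0,0,0,0,0,0],[0,0,0,0,0,0],[0,0,0,0,0,0],[0,0,0,0,0,0],[0,0,0,0,0,0]]
  ]
}}

```text
time_s: 12.55
tool_pos: [0.7202, -0.1008, 0.2187]
tool_rot: [-3.138, 0.088, 1.339]
force: [0.1, 0.7, -1.1]
grip_width: 0.0136
grip_force: 45.0
```

```bash
python3 - <<'E'
from h import *
o=r.observe(); print(o['tool_pos'],o['tool_rot'],o['force'],o['wrist_torque'],o['grip_width'],eyenow()); shot('wrist','w5.png');s=shot('scene','s5.png')
cv2.imwrite('pics/c5.png',cv2.resize(s['color'][190:310,260:380,::-1],None,fx=4,fy=4,interpolation=cv2.INTER_CUBIC))
E
```

```text
[ 0.72024961 -0.10076003  0.21870815] [-3.1380947   0.08789777  1.3391265 ] [ 0.08276982  0.67907249 -1.08938246] [ 0.12390517 -0.05433033  0.02876717] 0.013614055711545527 (np.float64(-44.36325795324476), np.float64(-0.18383578666601932), np.float64(251.65151820032682))
```

View pics/c5.png

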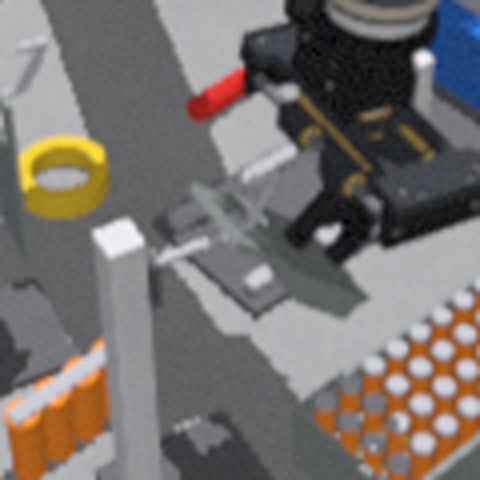

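The cover is tilted 45° in the air with the wire inside the eye. The force reading is only its weight, so I'll back it out.

Call:
{"name": "arm_command", "arguments": {
  "deltas": [
    [[0.2,0.0,-0.5,0.0,0.0,0.0],[0.2,0.0,-0.5,0.0,0.0,0.0],[0.2,0.0,-0.6,0.0,0.0,0.0],[0.1,0.0,-0.4,0.0,0.0,0.0],[0.1,0.0,-0.4,0.0,0.0,0.0]]
  ]
}}

```text
time_s: 13.15
tool_pos: [0.7231, -0.0918, 0.2437]
tool_rot: [-3.141, 0.087, 1.338]
force: [-0.0, -0.7, -2.0]
grip_width: 0.0138
grip_force: 45.0
```

Call:
{"name": "arm_command", "arguments": {
  "deltas": [
    [[0,0,0,0,0,0],[0,0,0,0,0,0],[0,0,0,0,0,0],[0,0,0,0,0,0],[0,0,0,0,0,0]]
  ]
}}

```text
time_s: 13.65
tool_pos: [0.7227, -0.0921, 0.2426]
tool_rot: [-3.139, 0.087, 1.338]
force: [-0.2, -0.5, -1.9]
grip_width: 0.0133
grip_force: 45.0
```

```bash
python3 - <<'E'
from h import *
o=r.observe(); print(o['force'],o['wrist_torque'],eyenow())
E
```

```text
[-0.21306495 -0.45441006 -1.87294004] [ 0.13773827 -0.11978053  0.0254871 ] (np.float64(-53.385466872218466), np.float64(0.05593185883034562), np.float64(275.4511796596891))
```

Still free of contact. The next move takes the eye out past the barb.

Call:
{"name": "arm_command", "arguments": {
  "deltas": [
    [[0.5,0.0,-0.6,0.0,0.0,0.0],[0.4,0.0,-0.5,0.0,0.0,0.0],[0.5,0.0,-0.6,0.0,0.0,0.0],[0.5,0.0,-0.5,0.0,0.0,0.0],[0,0.0,0,0.0,0.0,0.0]]
  ]
}}

```text
time_s: 14.15
tool_pos: [0.7286, -0.0705, 0.2646]
tool_rot: [3.141, 0.087, 1.339]
force: [0.6, 0.3, -1.8]
grip_width: 0.0136
grip_force: 45.0
```

```bash
python3 - <<'E'
from h import *
o=r.observe(); print(o['force'],o['wrist_torque'],eyenow())
E
```

```text
[ 0.62977657  0.28582844 -1.76806224] [ 0.09245334 -0.10630676  0.01498432] (np.float64(-75.69951525485317), np.float64(0.8062329103893565), np.float64(297.4584073205912))
```

```bash
python3 - <<'E'
from h import *
s=plan([eye(-101,323,45,2),eye(-140,400,45,3)])
sx=np.array([.04,-.999,0]);sx/=np.linalg.norm(sx); W=tool(70,sx,np.cross(Z,sx)); z=W.as_matrix()[:,2]
G=np.array([.548,.3245,.188])-.0323*sx+.007*z; print(G)
s=plan([(G+.175*Z,W,14),(G+.16*Z,W,1)],s)
s=plan([(G+.06*Z,W,4),(G+.05*Z,W,1)],s)
s=plan([(G,W,5)],s)
E
```

```text
[[[1.1, 0.0, -1.4, 0.0, 0.0, 0.0], [1.2, -0.1, -1.4, 0.0, 0.0, 0.0], [1.1, 0.0, -2.7, 0.0, 0.0, 0.0], [1.0, 0.0, -2.6, 0.0, 0.0, 0.0], [1.1, 0.0, -2.7, 0.0, 0.0, 0.0]]]
end [ 0.7422691  -0.00780174  0.36742213] [3.14084357 0.08683993 1.33874775]
[0.54680353 0.35438192 0.18142215]
[[[2.2, -2.0, -0.1, -0.2, -1.1, -1.1], [2.2, -1.9, -0.2, -0.3, -1.0, -1.1], [2.3, -1.8, -0.2, -0.2, -1.1, -1.1], [2.3, -1.9, -0.3, -0.3, -1.1, -1.1], [2.3, -1.7, -0.3, -0.2, -1.0, -1.1]]]
[[[2.4, -1.8, -0.3, -0.2, -1.1, -1.0], [2.3, -1.6, -0.4, -0.3, -1.1, -1.1], [2.4, -1.7, -0.5, -0.2, -1.0, -1.1], [2.4, -1.6, -0.5, -0.2, -1.1, -1.1], [2.5, -1.5, -0.6, -0.3, -1.1, -1.1]]]
[[[2.4, -1.5, -0.6, -0.2, -1.0, -1.1], [2.5, -1.5, -0.7, -0.3, -1.1, -1.1], [2.5, -1.3, -0.7, -0.2, -1.1, -1.1], [2.5, -1.4, -0.8, -0.2, -1.0, -1.1], [0.5, 0.0, 1.4, 0.0, 0.0, 0.0]]]
end [0.5466911  0.35440106 0.34154801] [-3.14072926  0.34860959  1.6114084 ]
[[[0.9, 0.0, 2.4, 0.0, 0.0, 0.0], [0.8, 0.0, 2.3, 0.0, 0.0, 0.0], [0.9, 0.0, 2.4, 0.0, 0.0, 0.0], [0.8, 0.0, 2.3, 0.0, 0.0, 0.0], [0.4, 0.0, 1.0, 0.0, 0.0, 0.0]]]
end [0.54659372 0.35458601 0.23082333] [-3.14072926  0.34860959  1.6114084 ]
[[[0.3, 0.0, 0.9, 0.0, 0.0, 0.0], [0.4, 0.0, 1.0, 0.0, 0.0, 0.0], [0.3, 0.0, 0.9, 0.0, 0.0, 0.0], [0.3, 0.0, 0.9, 0.0, 0.0, 0.0], [0.4, 0.0, 1.0, 0.0, 0.0, 0.0]]]
end [0.54655632 0.35450707 0.18084341] [-3.14072926  0.34860959  1.6114084 ]
```

Call:
{"name": "arm_command", "arguments": {
  "deltas": [
    [[1.1,0.0,-1.4,0.0,0.0,0.0],[1.2,-0.1,-1.4,0.0,0.0,0.0],[1.1,0.0,-2.7,0.0,0.0,0.0],[1.0,0.0,-2.6,0.0,0.0,0.0],[1.1,0.0,-2.7,0.0,0.0,0.0]]
  ]
}}

```text
time_s: 14.65
tool_pos: [0.7418, -0.008, 0.3674]
tool_rot: [-3.14, 0.087, 1.338]
force: [0.3, 0.2, -2.2]
grip_width: 0.0134
grip_force: 45.0
```

Call:
{"name": "arm_command", "arguments": {
  "deltas": [
    [[0,0,0,0,0,0],[0,0,0,0,0,0],[0,0,0,0,0,0],[0,0,0,0,0,0],[0,0,0,0,0,0]]
  ]
}}

```text
time_s: 15.15
tool_pos: [0.7412, -0.0097, 0.3642]
tool_rot: [-3.137, 0.088, 1.337]
force: [0.4, 0.2, -1.7]
grip_width: 0.0135
grip_force: 45.0
```

```bash
python3 - <<'E'
from h import *
print(eyenow())
sx=np.array([-.04,-.999,0]);sx/=np.linalg.norm(sx); W=tool(70,sx,np.cross(Z,sx)); z=W.as_matrix()[:,2]
G=np.array([.548,.3245,.188])-.0323*sx+.007*z; print(G)
s=plan([(G+.175*Z,W,14),(G+.16*Z,W,1)])
s=plan([(G+.06*Z,W,4),(G+.05*Z,W,1)],s)
s=plan([(G,W,5)],s)
E
```

```text
(np.float64(-137.7787768810095), np.float64(-0.8762005155716055), np.float64(397.1163315682371))
[0.54919647 0.35438192 0.18142215]
[[[2.2, -1.9, -0.1, -0.2, -1.1, -0.8], [2.2, -1.9, -0.2, -0.2, -1.0, -0.7], [2.3, -1.9, -0.2, -0.2, -1.1, -0.8], [2.3, -1.9, -0.3, -0.2, -1.1, -0.8], [2.3, -1.8, -0.3, -0.2, -1.0, -0.8]]]
[[[2.3, -1.8, -0.4, -0.2, -1.1, -0.7], [2.3, -1.7, -0.4, -0.1, -1.1, -0.8], [2.3, -1.7, -0.5, -0.2, -1.0, -0.8], [2.4, -1.7, -0.5, -0.2, -1.1, -0.8], [2.4, -1.7, -0.6, -0.2, -1.1, -0.7]]]
[[[2.3, -1.6, -0.6, -0.2, -1.0, -0.8], [2.4, -1.5, -0.7, -0.2, -1.1, -0.8], [2.4, -1.6, -0.7, -0.2, -1.1, -0.8], [2.4, -1.5, -0.7, -0.2, -1.0, -0.7], [0.5, 0.0, 1.4, 0.0, 0.0, 0.0]]]
end [0.5491714  0.35383827 0.34119317] [3.14112387 0.34819559 1.53005744]
[[[0.9, 0.0, 2.3, 0.0, 0.0, 0.0], [0.8, 0.0, 2.4, 0.0, 0.0, 0.0], [0.9, 0.0, 2.3, 0.0, 0.0, 0.0], [0.9, 0.0, 2.4, 0.0, 0.0, 0.0], [0.3, 0.0, 0.9, 0.0, 0.0, 0.0]]]
end [0.5492431  0.35441161 0.23140853] [3.14112387 0.34819559 1.53005744]
[[[0.3, 0.0, 0.9, 0.0, 0.0, 0.0], [0.4, 0.0, 1.0, 0.0, 0.0, 0.0], [0.3, 0.0, 0.9, 0.0, 0.0, 0.0], [0.4, 0.0, 1.0, 0.0, 0.0, 0.0], [0.3, 0.0, 0.9, 0.0, 0.0, 0.0]]]
end [0.5492628  0.35435409 0.18142857] [3.14112387 0.34819559 1.53005744]
```

Call:
{"name": "arm_command", "arguments": {
  "deltas": [
    [[2.2,-1.9,-0.1,-0.2,-1.1,-0.8],[2.2,-1.9,-0.2,-0.2,-1.0,-0.7],[2.3,-1.9,-0.2,-0.2,-1.1,-0.8],[2.3,-1.9,-0.3,-0.2,-1.1,-0.8],[2.3,-1.8,-0.3,-0.2,-1.0,-0.8]]
  ]
}}

```text
time_s: 15.65
tool_pos: [0.6722, 0.1219, 0.3619]
tool_rot: [3.136, 0.181, 1.406]
force: [0.4, 0.3, -1.4]
grip_width: 0.0134
grip_force: 45.0
```

Call:
{"name": "arm_command", "arguments": {
  "deltas": [
    [[2.3,-1.8,-0.4,-0.2,-1.1,-0.7],[2.3,-1.7,-0.4,-0.1,-1.1,-0.8],[2.3,-1.7,-0.5,-0.2,-1.0,-0.8],[2.4,-1.7,-0.5,-0.2,-1.1,-0.8],[2.4,-1.7,-0.6,-0.2,-1.1,-0.7]]
  ]
}}

```text
time_s: 16.15
tool_pos: [0.6034, 0.252, 0.3594]
tool_rot: [3.135, 0.275, 1.474]
force: [-0.1, 0.3, -1.7]
grip_width: 0.0135
grip_force: 45.0
```

Call:
{"name": "arm_command", "arguments": {
  "deltas": [
    [[2.3,-1.6,-0.6,-0.2,-1.0,-0.8],[2.4,-1.5,-0.7,-0.2,-1.1,-0.8],[2.4,-1.6,-0.7,-0.2,-1.1,-0.8],[2.4,-1.5,-0.7,-0.2,-1.0,-0.7],[0.5,0.0,1.4,0.0,0.0,0.0]]
  ]
}}

```text
time_s: 16.65
tool_pos: [0.5482, 0.3587, 0.3431]
tool_rot: [3.136, 0.344, 1.534]
force: [0.2, 0.0, -1.9]
grip_width: 0.0136
grip_force: 45.0
```

Call:
{"name": "arm_command", "arguments": {
  "deltas": [
    [[0,0,0,0,0,0],[0,0,0,0,0,0],[0,0,0,0,0,0],[0,0,0,0,0,0],[0,0,0,0,0,0]]
  ]
}}

```text
time_s: 17.15
tool_pos: [0.55, 0.3538, 0.3429]
tool_rot: [3.137, 0.348, 1.528]
force: [-0.4, -0.6, -1.4]
grip_width: 0.0138
grip_force: 45.0
```

```bash
python3 - <<'E'
from h import *
o=r.observe(); print(o['tool_pos'],o['tool_rot'],o['force'])
d=shot('wrist','w6.png'); s=shot('scene','s6.png')
cv2.imwrite('pics/c6.png',np.hstack([cv2.resize(d['color'][:,:,::-1],(400,250)),cv2.resize(s['color'][120:245,280:480,::-1],(400,250))]))
E
```

```text
[0.55000029 0.35380459 0.34289682] [3.13693673 0.34770848 1.52843445] [-0.36713023 -0.6394884  -1.40170511]
```

View pics/c6.png

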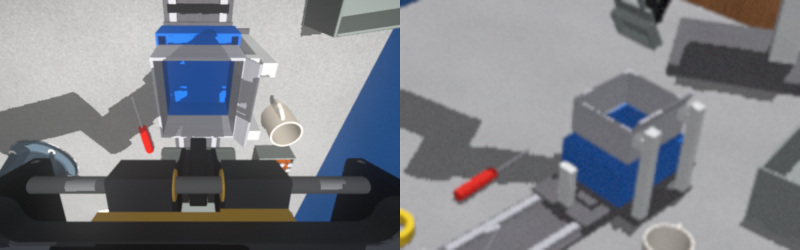

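The cover is held above the spout and centred on it: mouth at wrist-half x 155–240, fingers at 200. I'll descend and release.

Call:
{"name": "arm_command", "arguments": {
  "deltas": [
    [[0.9,0.0,2.4,0.0,0.0,0.0],[0.8,0.0,2.4,0.0,0.0,0.0],[0.9,0.0,2.3,0.0,0.0,0.0],[0.9,0.0,2.4,0.0,0.0,0.0],[0.3,0.0,0.9,0.0,0.0,0.0]]
  ]
}}

```text
time_s: 17.75
tool_pos: [0.5486, 0.3538, 0.2287]
tool_rot: [-3.141, 0.351, 1.531]
force: [-1.0, -0.2, -1.8]
grip_width: 0.014
grip_force: 45.0
```

Call:
{"name": "arm_command", "arguments": {
  "deltas": [
    [[0.3,0.0,0.9,0.0,0.0,0.0],[0.4,0.0,1.0,0.0,0.0,0.0],[0.3,0.0,0.9,0.0,0.0,0.0],[0.4,0.0,1.0,0.0,0.0,0.0],[0.3,0.0,0.9,0.0,0.0,0.0]]
  ]
}}

```text
time_s: 18.25
tool_pos: [0.5501, 0.3546, 0.1811]
tool_rot: [3.137, 0.348, 1.53]
force: [-0.4, -0.1, -1.6]
grip_width: 0.0139
grip_force: 45.0
```

Call:
{"name": "arm_command", "arguments": {
  "deltas": [
    [[0,0,0,0,0,0],[0,0,0,0,0,0],[0,0,0,0,0,0],[0,0,0,0,0,0],[0,0,0,0,0,0]]
  ]
}}

```text
time_s: 18.75
tool_pos: [0.5502, 0.3546, 0.1821]
tool_rot: [3.137, 0.348, 1.53]
force: [0.8, -0.0, -1.0]
grip_width: 0.0137
grip_force: 45.0
```

Call:
{"name": "arm_command", "arguments": {
  "deltas": [
    [[0,0,0,0,0,0],[0,0,0,0,0,0],[0,0,0,0,0,0],[0,0,0,0,0,0],[0,0,0,0,0,0]]
  ],
  "hand": 0.5
}}

```text
time_s: 19.25
tool_pos: [0.5501, 0.3545, 0.1817]
tool_rot: [3.138, 0.348, 1.53]
force: [0.2, 0.0, 0.3]
grip_width: 0.0412
grip_force: 0.0
```

Call:
{"name": "arm_command", "arguments": {
  "deltas": [
    [[0,0,0,0,0,0],[0,0,0,0,0,0],[0,0,-2,0,0,0],[0,0,-4,0,0,0],[0,0,-5,0,0,0]]
  ]
}}

```text
time_s: 19.75
tool_pos: [0.5501, 0.3911, 0.2837]
tool_rot: [-3.14, 0.352, 1.531]
force: [1.8, 1.0, -0.0]
grip_width: 0.0436
grip_force: 0.0
```

Call:
{"name": "arm_command", "arguments": {
  "deltas": [
    [[0,0,-5,0,0,0],[0,0,-5,0,0,0],[0,0,-5,0,0,0],[0,0,0,0,0,0],[0,0,0,0,0,0]]
  ]
}}

```text
time_s: 20.25
tool_pos: [0.5528, 0.4439, 0.4275]
tool_rot: [3.135, 0.346, 1.53]
force: [0.4, 0.0, -0.3]
grip_width: 0.0436
grip_force: 0.0
```

Call:
{"name": "arm_command", "arguments": {
  "deltas": [
    [[0,0,0,0,0,0],[0,0,0,0,0,0],[0,0,0,0,0,0],[0,0,0,0,0,0],[0,0,0,0,0,0]]
  ]
}}

```text
time_s: 20.75
tool_pos: [0.5527, 0.4429, 0.4255]
tool_rot: [3.139, 0.349, 1.53]
force: [-1.0, 0.3, 0.5]
grip_width: 0.0435
grip_force: 0.0
```

```bash
python3 - <<'E'
from h import *
np.set_printoptions(precision=3,suppress=True)
o=r.observe(); print(o['tool_pos'],o['force'],o['grip_force'])
d=shot('wrist','w7.png'); t=shot('top','t7.png'); s=shot('scene','s7.png')
e=wray(d,o,None)
# colour of the picture at points of the shaft/box interior seen by the wrist camera (grid in station axes) at two heights
def proj(e,P):
    Rm=R.from_euler('xyz',e['attitude']).as_matrix(); return cv2.projectPoints(np.array([P]),R.from_matrix(Rm.T).as_rotvec(),-Rm.T@np.array(e['origin']),e['mtx'],np.array(e['distortion']))[0][0,0]
for nm,c in (('wrist',e),('top',t)):
    print(nm)
    for dy in np.arange(-.06,.061,.02):
        row=[]
        for dx in np.arange(-.06,.061,.02):
            u,v=proj(c,[.549+dx+.04*dy,.3245+dy-.04*dx,.06]).astype(int)
            row.append(tuple(int(x) for x in c['color'][v,u]) if 0<=u<640 and 0<=v<400 else None)
        print(dy.round(2),row)
E
```

```text
[0.553 0.443 0.426] [-0.976  0.308  0.5  ] 0.0
wrist
-0.06 [(53, 108, 206), (172, 179, 177), (172, 179, 177), (173, 180, 178), (173, 180, 178), (172, 179, 178), (61, 142, 248)]
-0.04 [(51, 91, 170), (105, 116, 141), (170, 179, 176), (168, 176, 174), (170, 179, 177), (164, 177, 185), (60, 142, 248)]
-0.02 [(48, 82, 146), (94, 104, 119), (106, 112, 112), (47, 50, 58), (170, 179, 177), (164, 177, 185), (59, 141, 248)]
0.0 [(48, 81, 146), (81, 103, 147), (106, 112, 111), (47, 48, 57), (170, 179, 176), (132, 164, 223), (58, 141, 248)]
0.02 [(121, 120, 125), (120, 120, 126), (120, 119, 125), (120, 120, 126), (120, 121, 127), (119, 120, 126), (121, 121, 127)]
0.04 [(122, 123, 127), (123, 122, 127), (122, 122, 127), (122, 122, 128), (122, 122, 128), (121, 121, 127), (122, 121, 127)]
0.06 [(50, 82, 146), (46, 81, 146), (45, 80, 146), (41, 78, 145), (42, 79, 145), (44, 80, 145), (50, 82, 147)]
top
-0.06 [(55, 76, 112), (56, 58, 64), (56, 58, 59), (61, 71, 99), (58, 60, 66), (54, 54, 59), (57, 67, 89)]
-0.04 [(145, 154, 165), (71, 94, 129), (62, 84, 106), (77, 99, 132), (66, 77, 100), (97, 133, 184), (68, 116, 185)]
-0.02 [(22, 55, 105), (72, 79, 73), (102, 110, 107), (102, 109, 106), (103, 111, 106), (85, 113, 150), (49, 111, 183)]
0.0 [(26, 58, 107), (107, 113, 111), (60, 65, 62), (21, 19, 24), (104, 110, 108), (50, 109, 184), (46, 107, 183)]
0.02 [(25, 56, 105), (34, 86, 151), (20, 57, 105), (20, 24, 20), (21, 52, 104), (23, 57, 105), (18, 54, 105)]
0.04 [(17, 54, 102), (25, 57, 106), (26, 56, 104), (5, 12, 10), (24, 54, 105), (15, 51, 101), (21, 56, 104)]
0.06 [(22, 53, 102), (16, 55, 104), (8, 51, 101), (25, 57, 104), (20, 55, 104), (20, 53, 101), (19, 53, 103)]
```

The grey plate and black handle now show inside the box. I'll wait for it to settle and confirm that it is still.

Call:
{"name": "arm_command", "arguments": {
  "deltas": [
    [[0,0,0,0,0,0],[0,0,0,0,0,0],[0,0,0,0,0,0],[0,0,0,0,0,0],[0,0,0,0,0,0]]
  ]
}}

```text
time_s: 21.4
tool_pos: [0.5527, 0.4432, 0.426]
tool_rot: [3.138, 0.348, 1.53]
force: [0.4, 0.3, -0.4]
grip_width: 0.0435
grip_force: 0.0
```

Call:
{"name": "arm_command", "arguments": {
  "deltas": [
    [[0,0,0,0,0,0],[0,0,0,0,0,0],[0,0,0,0,0,0],[0,0,0,0,0,0],[0,0,0,0,0,0]]
  ]
}}

```text
time_s: 21.9
tool_pos: [0.5527, 0.4432, 0.4259]
tool_rot: [3.138, 0.348, 1.53]
force: [-0.9, -0.5, 0.3]
grip_width: 0.0433
grip_force: 0.0
```

Call:
{"name": "arm_command", "arguments": {
  "deltas": [
    [[0,0,0,0,0,0],[0,0,0,0,0,0],[0,0,0,0,0,0],[0,0,0,0,0,0],[0,0,0,0,0,0]]
  ]
}}

```text
time_s: 22.4
tool_pos: [0.5527, 0.4432, 0.426]
tool_rot: [3.138, 0.348, 1.53]
force: [0.4, -0.6, -0.1]
grip_width: 0.0434
grip_force: 0.0
```

Call:
{"name": "arm_command", "arguments": {
  "deltas": [
    [[0,0,0,0,0,0],[0,0,0,0,0,0],[0,0,0,0,0,0],[0,0,0,0,0,0],[0,0,0,0,0,0]]
  ]
}}

```text
time_s: 22.9
tool_pos: [0.5527, 0.4432, 0.426]
tool_rot: [3.138, 0.348, 1.53]
force: [0.1, 0.3, -0.8]
grip_width: 0.0435
grip_force: 0.0
```

```bash
python3 - <<'E'
from h import *
o=r.observe();a=load('t7.png')['color'].astype(int); b=shot('top','t8.png')['color'].astype(int); w=shot('wrist','w8.png')
for i in range(4): c=imaging.get_image('top')['color'].astype(int)
t0=load('top0.png')['color'].astype(int)
sl=(slice(155,235),slice(150,260))
f=lambda x,y:int((abs(x-y).sum(2)>60)[sl].sum()); print(f(a,b),f(b,c),'sheet change',int((abs(t0-c).sum(2)>60)[195:245,370:435].sum()))
# cover top edges: grey pixels in wrist view
e=wray(w,o,None); t=load('t8.png')
def grey(im):
    m=(abs(im[...,0].astype(int)-im[...,2])<12); return m
print(onz(e,(320,200),.06))
E
```

```text
7 1 sheet change 0
[0.55173064 0.21208298 0.06      ]
```

Nothing is moving. One last check that it fell right through: triangulate the handle's upper end from both views.

```bash
python3 - <<'E'
from h import *
np.set_printoptions(precision=3,suppress=True)
o=r.observe(); t=load('t8.png'); w=load('w8.png'); e=wray(w,o,None)
def blobs(d,x0,x1,y0,y1,th):
    m=np.zeros((400,640),np.uint8); c=d['color'].astype(int); m[y0:y1,x0:x1]=(c.max(2)<th)[y0:y1,x0:x1]
    n,l,s,ce=cv2.connectedComponentsWithStats(m); return [(s[i].tolist(),ce[i].round(1)) for i in range(1,n) if s[i][4]>15]
print('top',blobs(t,160,220,165,225,45)); print('wrist',blobs(w,230,400,60,240,66))
def greyb(d,x0,x1,y0,y1,lo,hi):
    m=np.zeros((400,640),np.uint8); c=d['color'].astype(int); k=(c.max(2)-c.min(2)<14)&(c.max(2)>lo)&(c.max(2)<hi); m[y0:y1,x0:x1]=k[y0:y1,x0:x1]
    n,l,s,ce=cv2.connectedComponentsWithStats(m); return [(s[i].tolist(),ce[i].round(1)) for i in range(1,n) if s[i][4]>40]
print('top g',greyb(t,160,222,165,228,95,120)); print('wrist g',greyb(w,230,400,60,240,165,185))
E
```

```text
top [([183, 196, 21, 6, 102], array([193.3, 198.6]))]
wrist [([293, 66, 60, 12, 598], array([322.3,  71.9])), ([314, 147, 7, 18, 111], array([316.7, 155. ]))]
top g [([197, 186, 17, 28, 250], array([205.7, 197.4]))]
wrist g [([371, 136, 13, 12, 58], array([376.2, 141.1])), ([294, 146, 45, 63, 1434], array([318.8, 176.4])), ([388, 158, 12, 6, 48], array([394.1, 160.8])), ([361, 162, 26, 75, 788], array([370.4, 197.6])), ([377, 205, 12, 16, 109], array([382.6, 213.5])), ([277, 226, 78, 1, 78], array([315.5, 226. ]))]
```

```bash
python3 - <<'E'
from h import *
np.set_printoptions(precision=3,suppress=True)
o=r.observe(); t=load('t8.png'); w=load('w8.png'); e=wray(w,o,None)
print(tri(t,(183,198.6),e,(317.5,147)), tri(t,(204,198.6),e,(317.5,165)))
c=t['color'][198,178:224].tolist(); print('top row',[tuple(x) for x in c])
print('wrist col',[tuple(x) for x in w['color'][100:232:4,318].tolist()])
print('wrist col off-handle',[tuple(x) for x in w['color'][100:232:4,332].tolist()])
E
```

```text
(array([0.549, 0.357, 0.117]), np.float64(0.005413601061991899)) (array([0.55 , 0.306, 0.084]), np.float64(0.0013385313620526435))
top row [(16, 51, 103), (24, 58, 103), (19, 53, 103), (18, 51, 101), (20, 47, 92), (20, 25, 37), (17, 9, 17), (13, 22, 22), (10, 9, 13), (7, 8, 7), (11, 4, 8), (19, 25, 18), (17, 21, 17), (15, 14, 14), (18, 19, 22), (18, 19, 19), (26, 29, 24), (21, 21, 22), (17, 17, 19), (23, 24, 27), (24, 23, 25), (23, 24, 23), (27, 27, 25), (26, 28, 30), (23, 21, 21), (23, 22, 24), (58, 64, 59), (101, 108, 104), (103, 107, 105), (103, 112, 107), (105, 111, 107), (105, 108, 106), (94, 101, 96), (63, 66, 63), (31, 58, 104), (76, 99, 130), (180, 182, 185), (94, 96, 98), (60, 59, 60), (61, 59, 62), (57, 59, 61), (55, 56, 60), (56, 59, 65), (38, 69, 122), (49, 110, 184), (48, 109, 184)]
wrist col [(45, 77, 135), (44, 76, 135), (45, 78, 142), (45, 79, 145), (45, 80, 146), (59, 86, 143), (122, 121, 128), (123, 123, 128), (123, 123, 129), (121, 120, 126), (122, 122, 127), (126, 127, 133), (46, 50, 57), (48, 51, 58), (47, 49, 56), (51, 53, 61), (52, 54, 63), (167, 176, 174), (171, 180, 177), (172, 180, 177), (173, 180, 177), (104, 119, 145), (51, 80, 138), (53, 81, 139), (52, 81, 139), (96, 106, 133), (172, 180, 177), (157, 164, 162), (148, 147, 154), (148, 148, 154), (147, 146, 151), (148, 148, 154), (242, 242, 244)]
wrist col off-handle [(45, 76, 136), (45, 76, 135), (45, 78, 142), (44, 79, 145), (46, 80, 146), (60, 87, 144), (121, 121, 127), (122, 122, 128), (122, 123, 128), (120, 120, 127), (122, 122, 129), (132, 134, 139), (170, 179, 177), (170, 179, 177), (171, 179, 177), (171, 180, 178), (171, 180, 177), (171, 180, 177), (172, 181, 178), (172, 179, 178), (173, 180, 177), (169, 177, 176), (167, 175, 176), (167, 175, 176), (166, 174, 175), (168, 176, 175), (171, 179, 175), (163, 170, 167), (148, 149, 155), (149, 149, 155), (146, 146, 151), (149, 148, 155), (226, 226, 230)]
```

The handle's upper end is at z ≈ 0.084, y ≈ 0.306. That puts the cover lying in the box, below the spout. I'll hand in the job.

```bash
python3 -c "
from workcell import r
print(r.job_done())"
```

```text
the job is handed in; nothing more can be done
None
```

I pushed the slide box home, took the cover off its hook and dropped it through the spout. It lies at rest in the box and the other plate hasn't moved; the job is handed in, but no verdict came back.

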